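# Load the test box and hold its sprung cover open

## Task

Put the heat-sink module flat, heat sink up, into the open side drawer of the grey test box, let go of it and push the drawer fully home. Then lift the box's sprung top cover, which has a tongue to take it by, and hold it open at 60 degrees from closed, so that the module can be looked at: finish while still holding the cover there, because it falls shut when let go. Leave the solder spool, the spray can and the screwdriver where they are.

Things in the scene. Friction and masses are not known exactly. Their poses are not given: they have to be found in the camera images.
- module: Loose module, 60 to 130 g: light green circuit board 70 (x) x 46 (y) x 4 mm with an aluminium finned heat sink 34 (x) x 24 (y) mm standing on its middle, from 4 to 34 mm above the underside; fins run along x. Origin: centre of the underside, z up. Easily gripped across the heat sink's 24 mm. Starts flat on the bench, left of the test box.
- test_box: Grey steel box fixed to the bench, 180 (x) x 200 (y) x 100 mm high; with its cover 109 mm. Origin: centre of the underside; front (-x) faces the robot. The drawer comes out of its left (+y) side, passing under the wall at y = +100 mm, which starts 62 mm above the bench, so a module on the drawer's floor goes through. Walls 4 mm.
- drawer (a joint): Slide of the side drawer along the box's +y: 0 is fully home, 0.17 m fully out; the drawer starts pulled out by 0.135 to 0.165 m. It has about 2 N of friction, no spring, and stays where left.
- drawer_floor (a point): On top of the drawer's floor, 14 mm above the bench, axes as test_box; at x = 0, y = s of test_box when the drawer is out by s. Tray inside: x -78 to +78, y -84 to +101 mm about this point; walls 4 mm thick, 36 mm high, but the +y end is the front panel. Open from above only outside the box: from y = +100 mm of test_box to the panel.
- drawer_front (a point): Middle of the top edge of the drawer's front panel, on its outer (+y) face, moving with the drawer. Panel flat, no knob, 180 mm wide (x), 10 mm thick, from 8 to 85 mm above the bench. Pushing it along the box's -y slides the drawer home; its outer face then stands 11 mm outside the box's wall.
- cover (a joint): Hinge angle (rad) of the cover, a grey plate 184 x 204 x 8 mm, 0.3 to 0.5 kg: 0 closed, as at the start; grows as the front edge lifts; 1.047 is 60 degrees; stop at 1.7. Weight and a spring pull it shut at every angle (about 3 N at the tongue); it does not stay open by itself.
- hinge (a point): Middle of the cover's hinge line, which runs along the box's y at the far (+x) top edge of the box: 90 mm beyond the box's origin in x, 104.5 mm above the bench.
- tongue (a point): Grip point in the black tongue at the middle of the cover's front edge, moving with it. Tongue 30 mm wide (y, along the hinge), 10 mm thick, 46 mm long. Point 216 mm from the hinge line, 32 mm out from the cover's edge, 104.5 mm high when closed. Pinched from above across its 30 mm it turns between the fingers while the tool keeps pointing down along the arc.
- spool: Bystander: a grey solder spool standing upright, 60 mm across and 48 mm high, beyond the left end of the bench work. Origin: centre of the underside. Leave it.
- spray: Bystander: a spray can 56 mm across and 170 mm high, right of the box. Origin: centre of the underside. Leave it.
- driver: Bystander: a screwdriver lying on the bench to the right. Leave it.
Things that resemble listed ones, but are neither listed nor needed, are in the scene too. Leave any pink look-alike of the module alone.

How it is judged:
By the outcome, as a careful person would: the job done as asked, in the order asked, and still so for the second after the job is handed in, while the arm keeps its last pose, push and grip.
It also fails if it takes over 66 s, if anything falls off the work surface, if the arm or the gripper's body presses on something with over 40 N, if the wrist force passes 120 N, or if a joint passes its speed limit or range.

## Robot

A 7-joint arm with a two-finger parallel gripper is mounted at the origin on the work surface. World frame = base frame: x ahead of the robot, y to its left, z up, the work surface at z = 0. Lengths are in mm, angles in rad, forces in N, time in s.
With the tool pointing down it reaches from about 425 to 875 mm from the base axis. Payload 4.7 kg.
Tool frame: the origin (TCP) lies midway between the tips of the shut fingers; the grasp point (between the pads) lies 19 mm behind it; z points along the fingers, y is the line along which they close (so a half turn about z gives the same grasp; the last joint's range is limited). The gripper opens to 85 mm and grips with 20 to 120 N. Pads are 22 mm wide; open, the fingers measure 114 mm over their backs; the gripper's body (76 mm by 85 mm) begins 54 mm behind the grasp point. The pads swing forward as they close: fully open they stand 13 mm farther back than shut.
Start: joints at [1.294, 0.321, -0.07, 1.45, 0.023, 1.371, -0.057], TCP at [186.346, -622.738, 200.649] pointing down, gripper open.
Joint ranges: [-2.86, 2.86], [-0.3, 2.09], [-1.38, 1.24], [0.06, 2.45], [-1.56, 4.7], [0.09, 2.05], [-2.69, 2.69]. Speed limits (rad/s): [2.57, 2.57, 3.14, 3.14, 3.14, 3.14, 3.14].

## Interface

Orientations are given as [roll, pitch, yaw] about the fixed x, y, z axes, in that order (R = Rz(yaw) Ry(pitch) Rx(roll)).
In Python, from station import read_state, camera, calibration, close_job gives the robot as it stands. The module is installed in compiled form; this text tells all that it offers.
- The arm moves only by the tool apply_moves, never from a script. Its argument "series" is a list of rows, each a list of 2 entries, a list of its own where there are three numbers: the shift along the tool's x, y, z as a fraction of full scale, then the turn, a rotation vector about the tool's x, y, z as a fraction of full scale. In form: [[[tx, ty, tz], [wx, wy, wz]], ...]. A call has 1 to 10 rows; each row is the pose to reach, as a shift and turn from the pose commanded when the call began, along the tool's axes at that moment, turning the shorter way round; what a row does not reach only later rows make up. Full scale, the value 1, is 12 cm for a shift and 2 pi rad for a turn. A row lasts 1/8 s, in which the tool goes at most 62.5 mm and 10.7 degrees, less where a joint would pass 70% of its speed; a pose out of reach is approached as far as the arm can. A call with a number of a shift or a turn outside -1 to 1 is refused whole. A call with a gripper value outside its range is refused whole. "hand" is the closure, from 0 (fully open) to 1 (shut), set as the call begins (left out, the last holds). The fingers move at their own pace and stop on an object; "grip_force" is the grip in N (left out, the last holds). Time passes only in rows, so rows that repeat a pose let the fingers close. It gives the time, the measured TCP pose, the force, the opening and the grip force at its end, in the units of the state.
- read_state(): the state, without advancing time (a new reading comes with each control period).
- camera(name): name is "scene" or "top" or "wrist"; returns the picture (420x560x3 uint8, blue, green, red); there is no depth.
- calibration(name): a dict with "fx", "fy", "cx", "cy" (pixels), "dist_coeffs" ([k1, k2, p1, p2, k3] as OpenCV has them; the pictures are not rectified), "cam_to_world" (4x4, takes a point from camera to world coordinates). Camera axes: x right, y down, z forward; pixel columns grow to the right and rows downward; lengths in mm; the calibration is good to about 2 mm. A picture is of the moment at which its call begins: read the wrist's pose just before it. calibration takes no time and is no camera call; for the wrist camera it gives the pose at the moment of the call.
- close_job(): hands the job in; it is judged then, once.
The state is a dict: "time": time; "joints": joint angles; "joint_velocities": joint speeds; "joint_torque": joint torques, N m; "eef_pos": TCP position; "tool_rot": TCP orientation; "contact_force": force on the tool from outside, world axes, zero at the start; "wrist_torque": the same for the moment, N m; "gripper_width": finger opening in mm; "grasp_force": force on a finger pad.
Only numpy, scipy, OpenCV 4.12 (cv2) and the standard library are available. Lean on these libraries where they do the work, as an engineer would, in place of code of your own. Each camera call takes 0.05 s, during which the arm holds its last target. There are 200 camera calls.

## Working session

There is one attempt and no reset: what is moved stays moved. The work goes in short steps, Python scripts to look and compute and a tool call to move; the robot and the scene stay as the last step left them, time stands still between calls to the robot, and variables do not carry over. Pictures are saved under pics/ and viewed, at most 10 in all, crops included, and the job is handed in when it is done.

Besides the shell and the picture viewer there is one more tool, called after "Emit:" as name([rows], argument=value, ...), one row to a line, values as JSON. apply_moves: Moves the arm, as the interface text tells. Its arguments: {"type":"object","properties":{"series":{"type":"array"},"hand":{"type":"number"},"grip_force":{"type":"number"}},"required":["series"]}

```bash
mkdir -p pics; python3 - <<'E'
from station import *
import cv2,numpy as np
s=read_state();print(s)
ims=[]
for n in ("scene","top"):
    im=camera(n);cv2.imwrite(f"pics/{n}0.png",im)
    c=calibration(n);print(n,c)
    
E
```

```text
{'time': 0.0, 'joints': array([ 1.29407817,  0.32184761, -0.07007432,  1.45169654,  0.02261792,
        1.37078235, -0.05689188]), 'joint_velocities': array([-6.03392291e-04,  1.57279280e-05, -8.95610605e-04,  7.75297599e-04,
       -1.65123130e-03,  1.66059946e-04,  3.33124880e-04]), 'joint_torque': array([ 4.46155070e-05, -4.93581569e+01, -3.81919490e-01, -3.14332187e+01,
        1.30837178e-02,  1.14993163e-02, -1.00704767e-05]), 'eef_pos': array([ 186.14278943, -622.14795549,  199.49668023]), 'tool_rot': array([-3.13964931e+00,  1.19254992e-04,  2.90851138e-01]), 'contact_force': array([ 1.0268723 ,  0.59139549, -0.35375568]), 'wrist_torque': array([-0.01627294,  0.01003497, -0.00398445]), 'grasp_force': 0.0, 'gripper_width': 85.05381376991468}
scene {'fx': 402.67125797549363, 'fy': 402.67125797549363, 'cx': 275.9683942135999, 'cy': 210.40047510483424, 'dist_coeffs': array([-0.09509668,  0.        ,  0.        ,  0.        ,  0.        ]), 'cam_to_world': array([[-4.64029088e-01,  6.40852998e-01, -6.11542672e-01,
         1.36251813e+03],
       [ 8.85770957e-01,  3.28424978e-01, -3.27943358e-01,
         3.59230185e+02],
       [-9.31759512e-03, -6.93861995e-01, -7.20047717e-01,
         1.04095889e+03],
       [ 0.00000000e+00,  0.00000000e+00,  0.00000000e+00,
         1.00000000e+00]])}
top {'fx': 415.5821405145772, 'fy': 415.5821405145772, 'cx': 275.3115870614636, 'cy': 213.32207114375169, 'dist_coeffs': array([-0.05635456,  0.        ,  0.        ,  0.        ,  0.        ]), 'cam_to_world': array([[-1.70647390e-02, -9.83140846e-01,  1.82051835e-01,
         3.45187305e+02],
       [-9.99701826e-01,  1.35963166e-02, -2.02829956e-02,
        -4.50119488e+01],
       [ 1.74658071e-02, -1.82343676e-01, -9.83079717e-01,
         1.32566396e+03],
       [ 0.00000000e+00,  0.00000000e+00,  0.00000000e+00,
         1.00000000e+00]])}
```

View pics/top0.png

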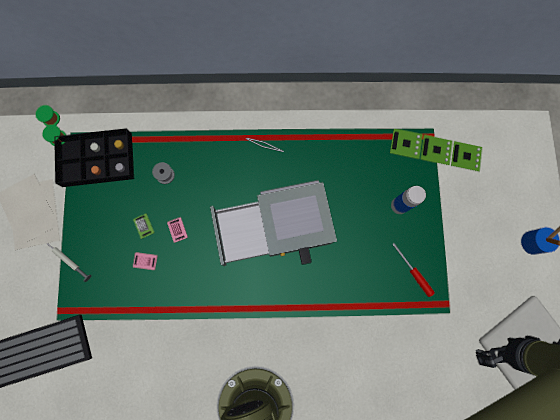

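View pics/scene0.png

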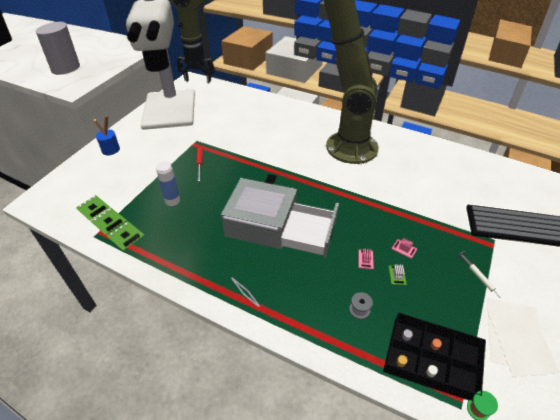

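Top view: the green board at (143,226) is the only light green one with a grey heat sink. The boards at (177,230) and (145,261) are pink look-alikes, and the large green strip at (435,150) is the wrong size. The box is at (297,217), the drawer at (238,234) and the tongue at (305,256). I'll confirm in enlarged crops.

```bash
cat > h.py <<'E'
import cv2,numpy as np
from station import *
from scipy.spatial.transform import Rotation as R
def ray(n,uv,c=None):
    c=c or calibration(n);K=np.array([[c['fx'],0,c['cx']],[0,c['fy'],c['cy']],[0,0,1]])
    p=cv2.undistortPoints(np.array(uv,float).reshape(-1,1,2),K,c['dist_coeffs']).reshape(-1,2)
    T=c['cam_to_world'];d=np.c_[p,np.ones(len(p))]@T[:3,:3].T
    return T[:3,3],d
def atz(n,uv,z,c=None):
    o,d=ray(n,uv,c);z=np.broadcast_to(z,len(d))
    return o+d*((z-o[2])/d[:,2])[:,None]
def proj(n,P,c=None):
    c=c or calibration(n);K=np.array([[c['fx'],0,c['cx']],[0,c['fy'],c['cy']],[0,0,1]])
    W=np.linalg.inv(c['cam_to_world'])
    return cv2.projectPoints(np.array(P,float).reshape(-1,1,3),cv2.Rodrigues(W[:3,:3])[0],W[:3,3],K,c['dist_coeffs'])[0].reshape(-1,2)
def crop(src,x,y,w,h,k,out):
    im=src if not isinstance(src,str) else cv2.imread(src)
    cv2.imwrite(out,cv2.resize(im[y:y+h,x:x+w],None,fx=k,fy=k,interpolation=cv2.INTER_CUBIC))
def goto(pos,rpy=None,yaw=None):
    "shift/turn fractions from measured pose to target (tool down, yaw)"
    s=read_state();R0=R.from_euler('xyz',s['tool_rot'])
    R1=R.from_euler('xyz',[np.pi,0,yaw])
    t=R0.inv().apply(np.array(pos)-s['eef_pos'])/120
    w=(R0.inv()*R1).as_rotvec()/(2*np.pi)
    return t.round(3),w.round(4)
E
python3 - <<'E'
from h import *
crop("pics/top0.png",205,170,140,105,5.7,"pics/boxc.png")
crop("pics/top0.png",125,205,70,70,8,"pics/modc.png")
E
```

```text
(no output)
```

View pics/boxc.png

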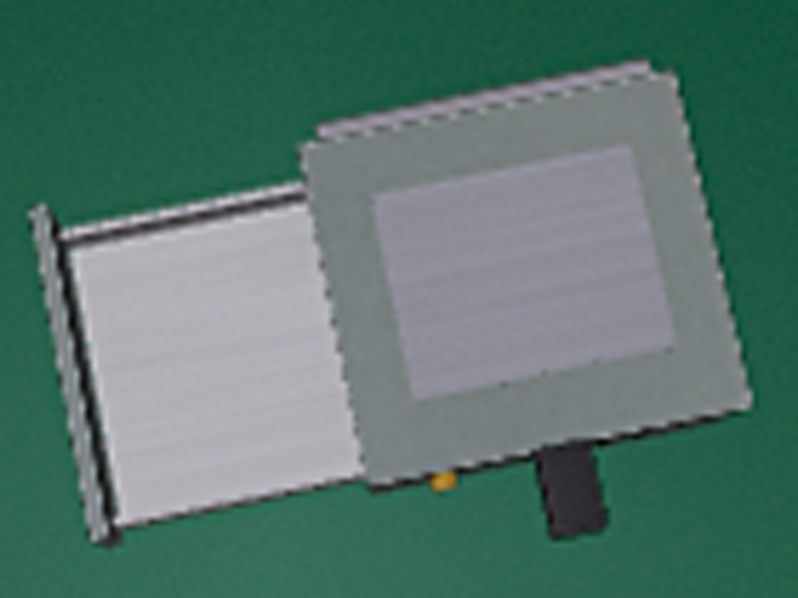

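View pics/modc.png

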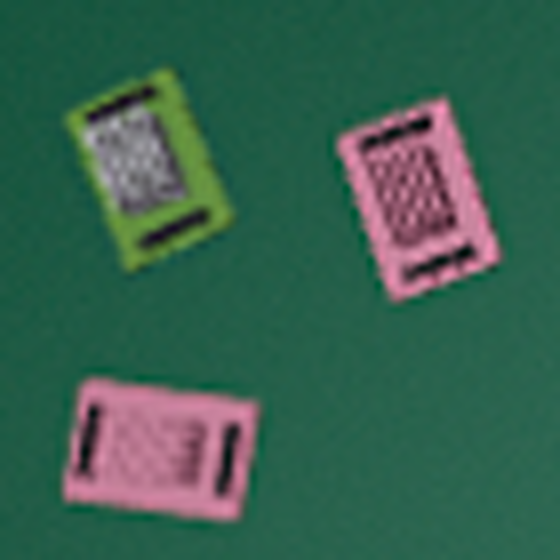

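The box crop shows the cover corners at (303,145), (675,75), (750,405) and (370,488), the panel's outer top edge from (33,210) to (97,540), and the tongue tip at about (580,535). The module crop shows the green board's corners at (68,112), (170,68), (235,218) and (128,270), with an aluminium sink, so it is the module. The other two boards are pink.

```bash
python3 - <<'E'
from h import *
def cr(p,x,y,k): return (np.array(p,float)+.5)/k-.5+[x,y]
def B(p): return cr(p,205,170,5.7)
def M(p): return cr(p,125,205,8)
c=atz("top",B([(303,145),(675,75),(750,405),(370,488)]),108.5)
print("cover",c[:,:2].round(1)); 
e=lambda a,b:np.linalg.norm(c[a]-c[b]).round(1)
print("sizes y",e(0,1),e(3,2),"x",e(1,2),e(0,3))
m=c.mean(0)
yd=(c[0]+c[3]-c[1]-c[2]);print("yaw from y",np.arctan2(-yd[0],yd[1]))
xd=(c[0]+c[1]-c[2]-c[3]);yw=np.arctan2(xd[1],xd[0]);print("yaw from x",yw)
yw=(yw+np.arctan2(-yd[0],yd[1]))/2
Rz=np.array([[np.cos(yw),-np.sin(yw)],[np.sin(yw),np.cos(yw)]])
o=m[:2]+Rz@[2,0];print("box",o,yw)
t=atz("top",B([(540,460),(595,448),(607,530),(553,538)]),109.5)
print("tongue box frame",((t[:,:2]-o)@Rz).round(1))
p=atz("top",B([(33,210),(97,540)]),85);print("panel",((p[:,:2]-o)@Rz).round(1))
b=atz("top",M([(170,68),(68,112),(128,270),(235,218)]),4)[:,:2]
print("board",b.round(1),b.mean(0),[np.linalg.norm(b[i]-b[i-1]).round(1) for i in range(4)])
xd=(b[0]+b[1]-b[2]-b[3]);print("mod yaw",np.arctan2(xd[1],xd[0]))
yd=(b[1]+b[2]-b[0]-b[3]);print("mod yaw y",np.arctan2(-yd[0],yd[1]))
np.save("box.npy",np.r_[o,yw])
# scene check of predicted cover corners and board corners
P=[list(o+Rz@q)+[108.5] for q in [(-94,-102),(-94,102),(90,102),(90,-102),(-140,0)]]+[list(x)+[4] for x in b]
px=proj("scene",P);print(px.round(1))
im=cv2.imread("pics/scene0.png")
for q in px: cv2.circle(im,tuple(int(round(v*16)) for v in q),12,(0,0,255),1,cv2.LINE_AA,4)
crop(im,210,160,205,150,3.9,"pics/scchk.png")
E
```

```text
cover [[ 627.2  -18.3]
 [ 662.8 -216.3]
 [ 486.  -248.6]
 [ 446.2  -51. ]]
sizes y 201.1 201.5 x 179.7 183.9
yaw from y 0.18838944046654776
yaw from x 0.1796472337649189
box [ 557.51857744 -133.17604453] 0.18401833711573334
tongue box frame [[ -97.7   12.6]
 [ -97.3  -16.5]
 [-139.7  -13.6]
 [-138.1   14.4]]
panel [[ 88.3 247.8]
 [-90.9 245.4]]
board [[596.6 346.7]
 [579.1 387.4]
 [514.6 360.4]
 [535.  318.1]] [556.311157   353.17204824] [np.float64(67.9), np.float64(44.3), np.float64(69.9), np.float64(47.0)]
mod yaw 0.41519402158376034
mod yaw y 0.4286906986320164
[[240.6 177.2]
 [296.9 188.4]
 [281.5 227.4]
 [220.4 213.7]
 [272.3 174.3]
 [391.6 283.7]
 [406.  284.4]
 [403.2 265.9]
 [388.5 265.7]]
```

View pics/scchk.png

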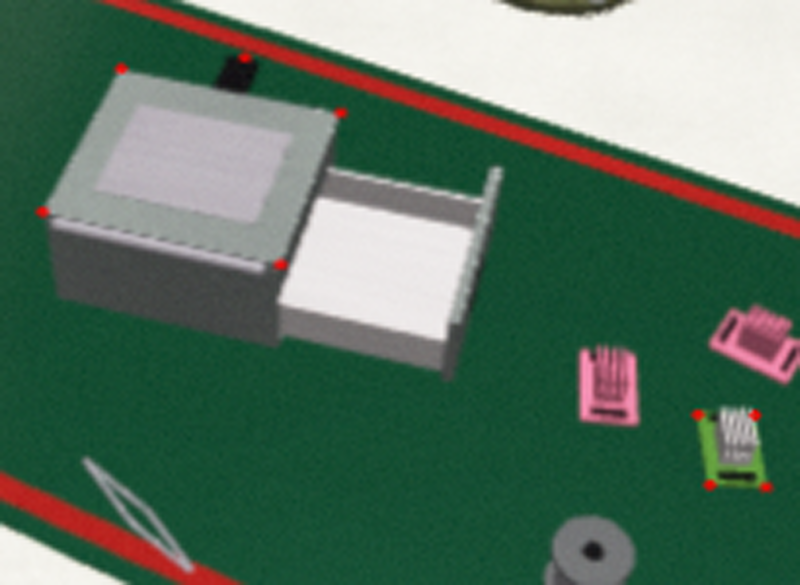

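The projected cover, tongue and board corners land on the scene picture to within a pixel or two. The estimates:
- **Box:** (557.5, -133.2), yaw 0.184.
- **Drawer:** out by about 136 mm.
- **Module:** (556, 353), yaw 0.42.

Next I travel over there.

Emit:
apply_moves([
  [[0.5,-0.5,-0.2],[0,0,0]],
  [[1,-1,-0.3],[0,0,0]],
  [[1,-1,-0.3],[0,0,0]],
  [[1,-1,-0.3],[0,0,0]],
], hand=0, grip_force=40)

```text
time: 0.6
eef_pos: [270.4, -470.1, 237.7]
tool_rot: [3.14, -0.001, 0.298]
contact_force: [0.3, -0.3, 0.4]
gripper_width: 85.4
grasp_force: 0.0
```

Emit:
apply_moves([
  [[1,-1,0],[0,0,0]],
  [[1,-1,0],[0,0,0]],
  [[1,-1,0],[0,0,0]],
  [[1,-1,0],[0,0,0]],
])

```text
time: 1.1
eef_pos: [349.2, -321.4, 236.6]
tool_rot: [-3.141, -0.0, 0.297]
contact_force: [-1.1, -0.6, -0.8]
gripper_width: 85.4
grasp_force: 0.0
```

Emit:
apply_moves([
  [[1,-1,0],[0,0,0]],
  [[1,-1,0],[0,0,0]],
  [[1,-1,0],[0,0,0]],
  [[1,-1,0],[0,0,0]],
])

```text
time: 1.6
eef_pos: [429.3, -172.7, 236.5]
tool_rot: [-3.141, -0.0, 0.296]
contact_force: [-0.4, -0.6, 0.7]
gripper_width: 85.8
grasp_force: 0.0
```

Emit:
apply_moves([
  [[1,-1,0],[0,0,0]],
  [[1,-1,0],[0,0,0]],
  [[1,-1,0],[0,0,0]],
  [[1,-1,0],[0,0,0]],
])

```text
time: 2.1
eef_pos: [509.6, -23.8, 236.3]
tool_rot: [-3.14, -0.0, 0.295]
contact_force: [0.5, -0.5, -0.7]
gripper_width: 85.3
grasp_force: 0.0
```

```bash
python3 - <<'E'
from h import *
s=read_state();print(s['time'],s['eef_pos'],s['tool_rot'],s['joints'].round(2))
print(goto([556.3,353.2,200],yaw=0.42))
E
```

```text
2.1 [509.57308351 -23.76059081 236.25952309] [-3.14001773e+00 -3.77467275e-04  2.94678707e-01] [ 0.69  0.04 -0.7   1.72  0.02  1.39 -1.3 ]
(array([ 1.285, -2.892,  0.307]), array([-0.0002, -0.0001, -0.0199]))
```

Emit:
apply_moves([
  [[0.4,-1,0],[0,0,0]],
  [[0.4,-1,0],[0,0,0]],
  [[0.4,-1,0],[0,0,0]],
  [[0.4,-1,0],[0,0,0]],
])

```text
time: 2.6
eef_pos: [520.5, 100.4, 236.0]
tool_rot: [3.14, 0.001, 0.288]
contact_force: [-0.4, -1.0, -0.9]
gripper_width: 85.7
grasp_force: 0.0
```

Emit:
apply_moves([
  [[0.4,-1,0.2],[0,0,0]],
  [[0.4,-1,0.3],[0,0,0]],
  [[0.4,-1,0.3],[0,0,0]],
  [[0.4,-1,0.3],[0,0,0]],
])

```text
time: 3.1
eef_pos: [532.5, 229.4, 199.7]
tool_rot: [3.14, 0.002, 0.288]
contact_force: [0.8, -0.0, 0.4]
gripper_width: 85.2
grasp_force: 0.0
```

Emit:
apply_moves([
  [[0.48,-0.89,0],[0,0,-0.02]],
  [[0.48,-0.89,0],[0,0,-0.02]],
  [[0.48,-0.89,0],[0,0,-0.02]],
  [[0.48,-0.89,0],[0,0,-0.02]],
])

```text
time: 3.6
eef_pos: [558.0, 347.8, 200.5]
tool_rot: [3.139, 0.0, 0.413]
contact_force: [0.4, -0.2, -0.3]
gripper_width: 85.3
grasp_force: 0.0
```

```bash
python3 - <<'E'
from h import *
s=read_state();c=calibration("wrist");im=camera("wrist");cv2.imwrite("pics/w1.png",im)
print(s['time'],s['eef_pos'],s['tool_rot'],s['joints'].round(2))
print(goto([556.3,353.2,8],yaw=0.42))
a=.42;Rz=np.array([[np.cos(a),-np.sin(a)],[np.sin(a),np.cos(a)]])
P=[list(np.array([556.3,353.2])+Rz@[x,y])+[z] for x,y,z in [(35,23,4),(35,-23,4),(-35,-23,4),(-35,23,4),(17,12,34),(17,-12,34),(-17,-12,34),(-17,12,34)]]
print(proj("wrist",P,c).round(0))
np.savez("w1.npz",**{k:np.array(v) for k,v in c.items()})
E
```

```text
3.6 [557.99968033 347.76917948 200.45190786] [3.13903248e+00 3.48707487e-04 4.12816927e-01] [ 0.05  0.48 -0.9   1.41  0.38  1.44 -2.01]
(array([ 0.005, -0.056,  1.606]), array([ 0.0005, -0.    , -0.0013]))
[[255. 154.]
 [297. 154.]
 [297. 216.]
 [256. 217.]
 [264. 175.]
 [287. 174.]
 [288. 207.]
 [264. 207.]]
```

View pics/w1.png

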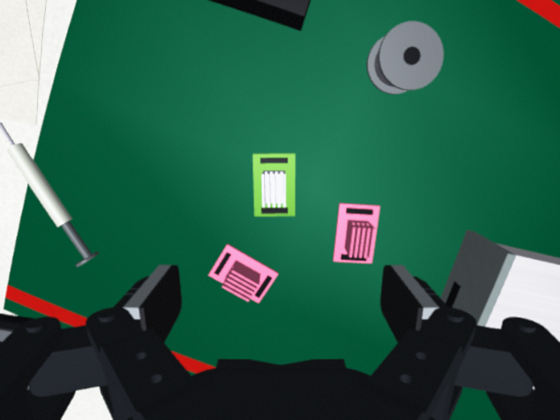

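The wrist view shows the green board at (253–295, 154–216), within 2 px of the prediction, and its heat sink is upright. The nearest pink board's edge, at x=335, is about 66 mm away. I partly close the fingers and descend.

Emit:
apply_moves([
  [[0,-0.06,0.4],[0,0,0]],
  [[0,-0.06,0.8],[0,0,0]],
  [[0,-0.06,1],[0,0,0]],
  [[0,-0.06,1],[0,0,0]],
  [[0,-0.06,1],[0,0,0]],
], hand=0.35)

```text
time: 4.28
eef_pos: [555.0, 356.4, 82.4]
tool_rot: [3.141, -0.002, 0.414]
contact_force: [-0.5, -0.7, -0.5]
gripper_width: 55.4
grasp_force: 0.0
```

```bash
python3 - <<'E'
from h import *
s=read_state();c=calibration("wrist");im=camera("wrist");cv2.imwrite("pics/w2.png",im)
print(s['eef_pos'],s['tool_rot'],s['gripper_width'])
print(goto([556,354.3,8],yaw=0.42))
E
```

```text
[555.03993377 356.41130019  82.3879325 ] [ 3.14086199e+00 -2.43306365e-03  4.13911728e-01] 55.42326073590807
(array([-0.004,  0.025,  0.623]), array([ 0.0001, -0.0005, -0.0009]))
```

View pics/w2.png

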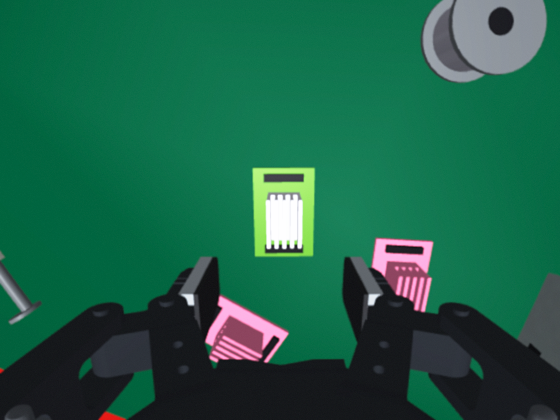

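In this view the sink's centre is at x≈284 and the middle of the fingers is at x≈281. They are well centred, so I descend the rest and grip.

Emit:
apply_moves([
  [[0,0.02,0.25],[0,0,0]],
  [[0,0.02,0.45],[0,0,0]],
  [[0,0.02,0.55],[0,0,0]],
  [[0,0.02,0.62],[0,0,0]],
  [[0,0.02,0.62],[0,0,0]],
  [[0,0.02,0.62],[0,0,0]],
])

```text
time: 5.08
eef_pos: [554.7, 355.9, 6.9]
tool_rot: [-3.141, -0.001, 0.417]
contact_force: [0.9, 0.9, 1.2]
gripper_width: 55.5
grasp_force: 0.0
```

Emit:
apply_moves([
  [[0,0,0],[0,0,0]],
  [[0,0,0],[0,0,0]],
  [[0,0,0],[0,0,0]],
  [[0,0,0],[0,0,0]],
  [[0,0,0],[0,0,0]],
  [[0,0,0],[0,0,0]],
  [[0,0,0],[0,0,0]],
  [[0,0,0],[0,0,0]],
], hand=1, grip_force=40)

```text
time: 6.08
eef_pos: [554.3, 355.4, 6.1]
tool_rot: [3.142, 0.0, 0.417]
contact_force: [0.4, -0.5, 0.0]
gripper_width: -0.0
grasp_force: 0.0
```

The fingers closed to 0, so the grasp missed. Before doing anything else I'll look.

```bash
python3 - <<'E'
from h import *
s=read_state();c=calibration("wrist");im=camera("wrist");t=camera("top");cv2.imwrite("pics/t3.png",t)
k=np.hstack([im,cv2.resize(t[200:275,115:215],(560,420),interpolation=cv2.INTER_CUBIC)])
cv2.imwrite("pics/c3.png",cv2.resize(k,(800,300),interpolation=cv2.INTER_AREA))
e=s['eef_pos'];print(e,proj("wrist",[e,[556,354,4]],c),s['gripper_width'],s['tool_rot'])
E
```

```text
[554.3272105  355.41884174   6.14129565] [[282.88771808 250.54991295]
 [286.43055896 247.52702612]] -0.037104471924187886 [3.14155456e+00 3.85726393e-05 4.16530612e-01]
```

View pics/c3.png

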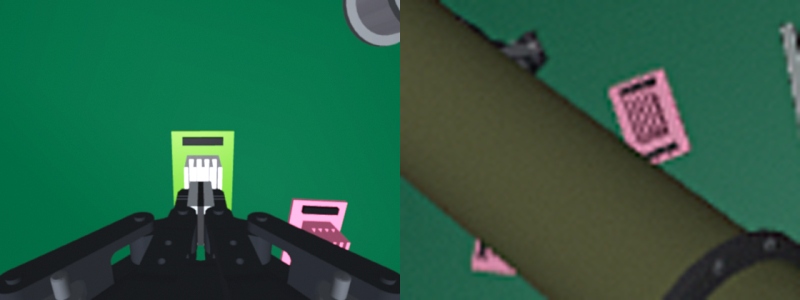

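```bash
python3 - <<'E'
from h import *
s=read_state();c=calibration("wrist");im=camera("wrist");cv2.imwrite("pics/w4.png",im)
h=cv2.cvtColor(im,cv2.COLOR_BGR2HSV)
g=cv2.inRange(h,(35,120,110),(50,255,255)); 
for v in range(170,330,8):
    x=np.where(g[v])[0]; w=np.where(im[v,200:370].min(1)>150)[0]+200
    print(v,(x.min(),x.max(),len(x)) if len(x) else None,(w.min(),w.max(),len(w)) if len(w) else None)
a=.4165
Rz=np.array([[np.cos(a),-np.sin(a)],[np.sin(a),np.cos(a)]])
for cx in ([556,354.3],):
  P=[list(np.array(cx)+Rz@[x,y])+[z] for x,y,z in [(35,23,4),(35,-23,4),(-35,-23,4),(-35,23,4),(17,12,34),(17,-12,34),(-17,-12,34),(-17,12,34),(17,12,4),(17,-12,4)]]
  print(proj("wrist",P,c).round(0))
print(c['cam_to_world'].round(2))
E
```

```text
170 None None
178 None None
186 (np.int64(240), np.int64(326), 63) None
194 (np.int64(241), np.int64(326), 28) None
202 (np.int64(241), np.int64(326), 28) None
210 (np.int64(241), np.int64(325), 85) None
218 (np.int64(242), np.int64(325), 38) (np.int64(265), np.int64(265), 1)
226 (np.int64(242), np.int64(325), 34) (np.int64(264), np.int64(303), 34)
234 (np.int64(242), np.int64(325), 29) (np.int64(257), np.int64(311), 55)
242 (np.int64(242), np.int64(324), 28) (np.int64(257), np.int64(311), 55)
250 (np.int64(243), np.int64(324), 27) (np.int64(257), np.int64(311), 55)
258 (np.int64(243), np.int64(324), 27) (np.int64(258), np.int64(310), 22)
266 (np.int64(244), np.int64(324), 22) None
274 (np.int64(244), np.int64(323), 12) None
282 (np.int64(245), np.int64(323), 9) None
290 (np.int64(318), np.int64(323), 6) (np.int64(269), np.int64(292), 16)
298 None (np.int64(275), np.int64(286), 4)
306 None None
314 None None
322 None None
[[242. 185.]
 [330. 185.]
 [325. 303.]
 [246. 304.]
 [261. 235.]
 [313. 235.]
 [312. 302.]
 [262. 302.]
 [264. 218.]
 [308. 218.]]
[[ 4.0000e-01 -8.8000e-01 -2.4000e-01  6.1501e+02]
 [-9.2000e-01 -3.9000e-01 -1.0000e-01  3.8361e+02]
 [ 0.0000e+00  2.6000e-01 -9.7000e-01  1.7969e+02]
 [ 0.0000e+00  0.0000e+00  0.0000e+00  1.0000e+00]]
```

```bash
python3 - <<'E'
from h import *
im=cv2.imread("pics/w4.png");sc=camera("scene");cv2.imwrite("pics/s4.png",sc)
a=cv2.resize(im[170:330,210:350],None,fx=3.75,fy=3.75,interpolation=cv2.INTER_CUBIC)
b=cv2.resize(sc[215:315,355:400+5],None,fx=5,fy=6,interpolation=cv2.INTER_CUBIC)
b=cv2.resize(sc[225:305,360:400+30],(275,600-290),interpolation=cv2.INTER_CUBIC)
b=cv2.copyMakeBorder(b,0,290,0,0,cv2.BORDER_CONSTANT)
cv2.imwrite("pics/c4.png",np.hstack([a,b])[:600,:800])
E
```

```text
(no output)
```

View pics/c4.png

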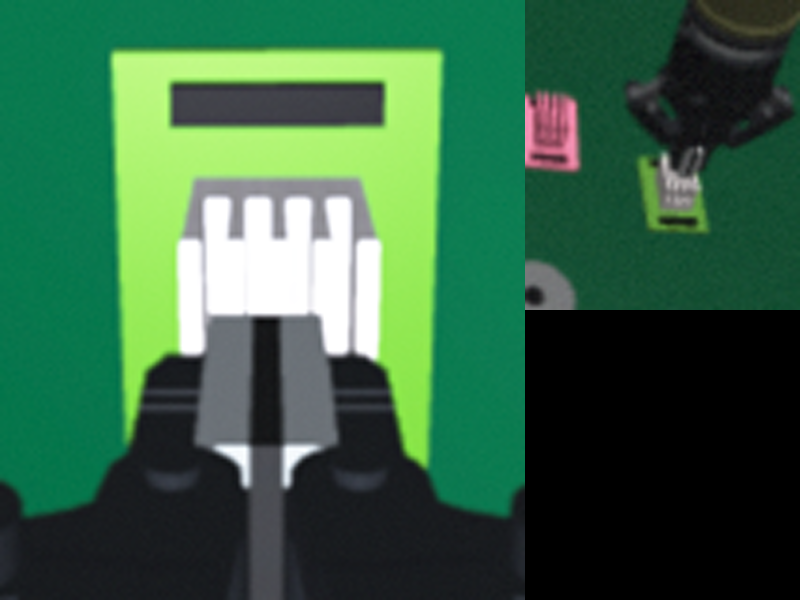

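```bash
python3 - <<'E'
from h import *
s=read_state();e=s['eef_pos'];print(e,s['contact_force'],s['joint_torque'].round(1),s['time'])
for z in (6,25,34,40,45,50,60):
    print(z,proj("scene",[[e[0],e[1],z]]).round(1),proj("wrist",[[e[0],e[1],z]]).round(1))
# sink bottom/top centre
print(proj("scene",[[556,354.3,4],[556,354.3,34]]).round(1))
E
```

```text
[554.3070733  355.40692247   6.1322154 ] [ 0.3687815   0.18355683 -0.14881937] [ -0.  -51.4 -13.6 -25.3   0.    0.   -0. ] 6.275
6 [[398.3 274.2]] [[282.9 250.5]]
25 [[399.6 270.7]] [[283.2 264.4]]
34 [[400.2 268.9]] [[283.3 272. ]]
40 [[400.7 267.8]] [[283.4 277.6]]
45 [[401.  266.8]] [[283.5 282.6]]
50 [[401.4 265.8]] [[283.6 288. ]]
60 [[402.1 263.9]] [[283.8 299.7]]
[[397.7 274.9]
 [399.7 269.2]]
```

```bash
python3 - <<'E'
from h import *
c=calibration("wrist");print(c['fx'],c['dist_coeffs'])
W=np.linalg.inv(c['cam_to_world']);e=read_state()['eef_pos'];tx=np.array([np.cos(.4165),np.sin(.4165),0])
for x in (-11,0,11):
  for z in (0,13,19,38,50):
    p=e+tx*x+[0,0,z];q=(W@np.r_[p,1])[:3];print(x,z,"depth",q[2].round(1),"uv",proj("wrist",[p],c).round(0),"px for 85, 55.4, shut29:",(c['fx']*np.array([85,55.4,29])/q[2]).round(0))
im=cv2.imread("pics/w4.png")
g=cv2.cvtColor(im,cv2.COLOR_BGR2GRAY)
for v in range(250,292,6): print(v,g[v,250:320:2])
E
```

```text
337.9300608520202 [-0.0772199  0.         0.         0.         0.       ]
-11 0 depth 187.8 uv [[283. 269.]] px for 85, 55.4, shut29: [153. 100.  52.]
-11 13 depth 175.3 uv [[283. 279.]] px for 85, 55.4, shut29: [164. 107.  56.]
-11 19 depth 169.5 uv [[283. 285.]] px for 85, 55.4, shut29: [169. 110.  58.]
-11 38 depth 151.1 uv [[283. 304.]] px for 85, 55.4, shut29: [190. 124.  65.]
-11 50 depth 139.6 uv [[284. 319.]] px for 85, 55.4, shut29: [206. 134.  70.]
0 0 depth 185.0 uv [[283. 251.]] px for 85, 55.4, shut29: [155. 101.  53.]
0 13 depth 172.4 uv [[283. 260.]] px for 85, 55.4, shut29: [167. 109.  57.]
0 19 depth 166.6 uv [[283. 264.]] px for 85, 55.4, shut29: [172. 112.  59.]
0 38 depth 148.3 uv [[283. 282.]] px for 85, 55.4, shut29: [194. 126.  66.]
0 50 depth 136.7 uv [[284. 295.]] px for 85, 55.4, shut29: [210. 137.  72.]
11 0 depth 182.1 uv [[283. 231.]] px for 85, 55.4, shut29: [158. 103.  54.]
11 13 depth 169.6 uv [[283. 239.]] px for 85, 55.4, shut29: [169. 110.  58.]
11 19 depth 163.8 uv [[283. 243.]] px for 85, 55.4, shut29: [175. 114.  60.]
11 38 depth 145.4 uv [[284.
[... 455 characters left out ...]
93 110 112 112 112 112 103  26  22  21  50
 114 112 111 113 111 181 255 255 241 185 255 255 242 187 189 188 189]
268 [ 63  25  26  28  28  26  26  87 112 111 111 114 112 103  25  22  22  50
 114 111 112 112 112 111  52  26  27  26  26  26  28  98 183 187 187]
274 [ 58  61  61  61  62  64  65 107 114 114 112 112 113  87  24  21  23  41
 108 113 111 113 112 112  90  59  62  60  59  61  59  57 123 187 185]
280 [ 29  32  31  30  31  30  60 111 112 113 112 113 111  74  23  23  21  32
 105 111 112 113 111 111 104  34  30  30  29  30  30  28  34 168 185]
286 [ 27  28  27  25  26  25  94 114 112 111 111 111 113  72  23  21  21  33
 104 112 112 110 112 113 113  52  25  25  28  27  28  27  26  64 178]
```

The pads look about 32 mm nearer the camera than the stated TCP allows. They span 204 px for an 85 mm opening, which gives a depth of 141 mm where about 170 was expected, and shut they sit over the sink's top. The board itself shows at its predicted size and place, so the arm pose is right and the real fingertips are about 32 mm behind the reported TCP. I'll open, go 24 mm lower while watching the force, and grip.

Emit:
apply_moves([
  [[0,0,0],[0,0,0]],
  [[0,0,0],[0,0,0]],
  [[0,0,0],[0,0,0]],
  [[0,0,0],[0,0,0]],
  [[0,0,0.05],[0,0,0]],
  [[0,0,0.1],[0,0,0]],
], hand=0.35)

```text
time: 7.02
eef_pos: [554.2, 355.2, -6.4]
tool_rot: [3.141, 0.0, 0.416]
contact_force: [0.0, -0.6, -0.2]
gripper_width: 55.0
grasp_force: 0.0
```

Emit:
apply_moves([
  [[0,0,0.04],[0,0,0]],
  [[0,0,0.08],[0,0,0]],
  [[0,0,0.1],[0,0,0]],
  [[0,0,0.1],[0,0,0]],
])

```text
time: 7.52
eef_pos: [554.2, 355.3, -18.1]
tool_rot: [3.141, 0.0, 0.416]
contact_force: [0.6, 0.2, -1.2]
gripper_width: 55.6
grasp_force: 0.0
```

Emit:
apply_moves([
  [[0,0,0],[0,0,0]],
  [[0,0,0],[0,0,0]],
  [[0,0,0],[0,0,0]],
  [[0,0,0],[0,0,0]],
  [[0,0,0],[0,0,0]],
  [[0,0,0],[0,0,0]],
], hand=1, grip_force=40)

```text
time: 8.28
eef_pos: [554.6, 355.6, -17.4]
tool_rot: [3.142, -0.001, 0.416]
contact_force: [0.4, 0.9, 3.1]
gripper_width: 22.9
grasp_force: 39.6
```

It holds at 22.9 mm with 39.6 N. I lift.

Emit:
apply_moves([
  [[0,0,-0.1],[0,0,0]],
  [[0,0,-0.4],[0,0,0]],
  [[0,0,-0.8],[0,0,0]],
  [[0,0,-1],[0,0,0]],
  [[0,0,-1],[0,0,0]],
])

```text
time: 8.9
eef_pos: [555.2, 356.4, 104.5]
tool_rot: [-3.141, -0.004, 0.417]
contact_force: [-0.1, 0.0, -1.5]
gripper_width: 23.3
grasp_force: 39.4
```

```bash
python3 - <<'E'
from h import *
s=read_state();print(s['gripper_width'],s['grasp_force'],s['contact_force'],s['eef_pos'],s['joints'].round(2))
b=np.load("box.npy");a=b[2];Rz=np.array([[np.cos(a),-np.sin(a)],[np.sin(a),np.cos(a)]])
q=b[:2]+Rz@[0,170];print(q,goto([*q,100],yaw=a))
c=calibration("wrist");im=camera("wrist");cv2.imwrite("pics/w5.png",im)
h=cv2.cvtColor(im,cv2.COLOR_BGR2HSV);g=cv2.inRange(h,(35,120,110),(50,255,255))
n,l,st,ce=cv2.connectedComponentsWithStats(g);print(st[1:][st[1:,4]>100])
E
```

```text
23.28565519248064 39.420658349990845 [-1.37159615e-01  1.37465454e-03 -1.45496950e+00] [555.16609998 356.3777314  104.46823304] [ 0.03  0.55 -0.87  1.52  0.43  1.27 -2.06]
[526.41171683  33.95373505] (array([-1.306,  2.36 ,  0.032]), array([-0.0001, -0.0006,  0.037 ]))
[[ 231  192  100   72 3780]]
```

Emit:
apply_moves([
  [[-0.2,0.4,0],[0,0,0]],
  [[-0.5,0.9,0],[0,0,0]],
  [[-0.55,1,0],[0,0,0]],
  [[-0.55,1,0],[0,0,0]],
  [[-0.55,1,0],[0,0,0]],
])

```text
time: 9.57
eef_pos: [541.7, 220.1, 101.3]
tool_rot: [-3.14, 0.001, 0.418]
contact_force: [0.2, 0.1, -0.4]
gripper_width: 23.4
grasp_force: 39.7
```

Emit:
apply_moves([
  [[-0.3,0.4,0],[0,0,0]],
  [[-0.5,0.8,0],[0,0,0]],
  [[-0.55,1,0],[0,0,0.015]],
  [[-0.55,1,0],[0,0,0.037]],
  [[-0.55,1,0],[0,0,0.037]],
])

```text
time: 10.2
eef_pos: [530.6, 84.3, 102.0]
tool_rot: [-3.141, 0.0, 0.188]
contact_force: [-0.6, 0.1, -1.4]
gripper_width: 22.8
grasp_force: 39.7
```

```bash
python3 - <<'E'
from h import *
s=read_state();print(s['eef_pos'],s['tool_rot'],s['gripper_width'])
b=np.load("box.npy");a=b[2];Rz=np.array([[np.cos(a),-np.sin(a)],[np.sin(a),np.cos(a)]])
q=b[:2]+Rz@[0,170];print(goto([*q,-1],yaw=a))
E
```

```text
[530.58384461  84.29373618 101.98927099] [-3.14062794e+00  1.16031838e-04  1.87745523e-01] 22.76511208785892
(array([-0.112,  0.406,  0.858]), array([-0.0002,  0.    ,  0.0006]))
```

Emit:
apply_moves([
  [[-0.06,0.2,0],[0,0,0]],
  [[-0.11,0.4,0],[0,0,0]],
  [[-0.11,0.4,0],[0,0,0]],
  [[-0.11,0.4,0.2],[0,0,0]],
  [[-0.11,0.4,0.45],[0,0,0]],
  [[-0.11,0.4,0.65],[0,0,0]],
  [[-0.11,0.4,0.75],[0,0,0]],
  [[-0.11,0.4,0.8],[0,0,0]],
  [[-0.11,0.4,0.83],[0,0,0]],
  [[-0.11,0.4,0.83],[0,0,0]],
])

```text
time: 11.45
eef_pos: [526.9, 33.0, 3.0]
tool_rot: [3.141, -0.001, 0.184]
contact_force: [-0.1, 0.1, -0.7]
gripper_width: 23.0
grasp_force: 39.8
```

Emit:
apply_moves([
  [[0,0,0.01],[0,0,0]],
  [[0,0,0.02],[0,0,0]],
  [[0,0,0.03],[0,0,0]],
  [[0,0,0.035],[0,0,0]],
  [[0,0,0.035],[0,0,0]],
])

```text
time: 12.08
eef_pos: [526.5, 32.9, -1.7]
tool_rot: [3.142, 0.0, 0.184]
contact_force: [0.2, 0.5, -1.0]
gripper_width: 23.5
grasp_force: 39.8
```

Emit:
apply_moves([
  [[0,0,0.005],[0,0,0]],
  [[0,0,0.01],[0,0,0]],
  [[0,0,0.015],[0,0,0]],
  [[0,0,0.015],[0,0,0]],
])

```text
time: 12.58
eef_pos: [526.5, 32.9, -3.4]
tool_rot: [3.142, 0.0, 0.184]
contact_force: [0.2, 0.2, -0.8]
gripper_width: 23.6
grasp_force: 39.7
```

Emit:
apply_moves([
  [[0,0,0],[0,0,0]],
  [[0,0,0],[0,0,0]],
  [[0,0,0],[0,0,0]],
  [[0,0,0],[0,0,0]],
  [[0,0,0],[0,0,0]],
], hand=0.4)

```text
time: 13.2
eef_pos: [526.5, 32.9, -3.4]
tool_rot: [3.142, 0.0, 0.184]
contact_force: [-1.2, 0.3, 1.0]
gripper_width: 51.2
grasp_force: 0.0
```

Emit:
apply_moves([
  [[0,0,-0.1],[0,0,0]],
  [[0,0,-0.3],[0,0,0]],
  [[0,0,-0.6],[0,0,0]],
  [[0,0,-1],[0,0,0]],
  [[0,0,-1],[0,0,0]],
])

```text
time: 13.82
eef_pos: [529.8, 33.5, 121.3]
tool_rot: [3.139, -0.008, 0.184]
contact_force: [-0.2, 0.4, 0.6]
gripper_width: 51.4
grasp_force: 0.0
```

```bash
python3 - <<'E'
from h import *
s=read_state();c=calibration("wrist");im=camera("wrist");cv2.imwrite("pics/w6.png",im);cv2.imwrite("pics/s6.png",camera("scene"))
print(s['eef_pos'],s['tool_rot'],s['gripper_width'],s['joints'].round(2))
h=cv2.cvtColor(im,cv2.COLOR_BGR2HSV);g=cv2.inRange(h,(35,120,110),(50,255,255))
pt=np.argwhere(g)[:,::-1].astype(np.float32);r=cv2.minAreaRect(pt);bx=cv2.boxPoints(r);print("board",bx.round(0))
P=atz("wrist",bx,18,c)[:,:2]
b=np.load("box.npy");a=b[2];Rz=np.array([[np.cos(a),-np.sin(a)],[np.sin(a),np.cos(a)]])
print("in box frame if z=18:",((P-b[:2])@Rz).round(1),[np.linalg.norm(P[i]-P[i-1]).round(1) for i in range(4)])
for y in (300,):
  q=b[:2]+Rz@[0,y];print(q,goto([*q,115],yaw=a))
E
```

```text
[529.76107848  33.48586234 121.25342411] [ 3.13891804 -0.0079845   0.18415718] 51.44630861994462 [ 0.68  0.2  -0.87  1.83  0.17  1.17 -1.63]
board [[254. 247.]
 [254. 169.]
 [307. 169.]
 [307. 247.]]
in box frame if z=18: [[-32.6 193.4]
 [ 35.2 191.9]
 [ 35.1 148.5]
 [-32.7 147.2]] [np.float64(46.1), np.float64(67.8), np.float64(43.5), np.float64(67.8)]
[502.62411754 161.75886061] (array([-0.002, -1.094,  0.019]), array([ 0.0002, -0.0002, -0.    ]))
```

The module lies flat at box (1, 170), inside the open part of the tray. Next I shut the fingers, go outside the panel and turn a quarter so the thin side does the pushing. I stay high enough that the gripper's body clears the cover.

Emit:
apply_moves([
  [[0,-0.4,0],[0,0,0]],
  [[0,-0.8,0],[0,0,0]],
  [[0,-1,0],[0,0,-0.02]],
  [[0,-1,0],[0,0,-0.05]],
  [[0,-1,0],[0,0,-0.08]],
  [[0,-1,0],[0,0,-0.1]],
  [[0,-1,0],[0,0,-0.13]],
  [[0,-1,0],[0,0,-0.15]],
  [[0,-1,0],[0,0,-0.18]],
  [[0,-1,0],[0,0,-0.2]],
], hand=1)

```text
time: 15.18
eef_pos: [503.4, 150.6, 115.3]
tool_rot: [-3.139, 0.0, 1.446]
contact_force: [-0.7, -1.1, -0.1]
gripper_width: -0.4
grasp_force: 0.0
```

Emit:
apply_moves([
  [[0,0,0],[0,0,-0.03]],
  [[0,0,0],[0,0,-0.05]],
  [[0,0,0],[0,0,-0.05]],
])

```text
time: 15.55
eef_pos: [503.6, 150.7, 115.5]
tool_rot: [-3.139, -0.001, 1.754]
contact_force: [0.0, 0.4, -0.3]
gripper_width: 0.1
grasp_force: 0.0
```

```bash
python3 - <<'E'
from h import *
s=read_state();print(s['time'],s['eef_pos'],s['tool_rot'],s['gripper_width'],s['joints'].round(2))
b=np.load("box.npy");a=b[2];Rz=np.array([[np.cos(a),-np.sin(a)],[np.sin(a),np.cos(a)]])
print("box frame",(s['eef_pos'][:2]-b[:2])@Rz)
for y,z in ((285,115),(285,38),(261,38)):
  q=b[:2]+Rz@[0,y];print(goto([*q,z],yaw=a+np.pi/2))
E
```

```text
15.55 [503.63179623 150.68802627 115.47986542] [-3.13931980e+00 -7.32461148e-04  1.75365441e+00] 0.11374488113505198 [ 0.71  0.32 -1.2   1.83  0.32  1.21 -0.41]
box frame [ -1.03509284 288.93169516]
(array([-0.033,  0.009,  0.004]), array([-0.0004, -0.0001, -0.0002]))
(array([-0.033,  0.01 ,  0.646]), array([-0.0004, -0.0001, -0.0002]))
(array([-0.233,  0.01 ,  0.645]), array([-0.0004, -0.0001, -0.0002]))
```

Emit:
apply_moves([
  [[0,0.01,0.2],[0,0,0]],
  [[0,0.01,0.45],[0,0,0]],
  [[0,0.01,0.64],[0,0,0]],
  [[0,0.01,0.64],[0,0,0]],
])

```text
time: 16.05
eef_pos: [504.0, 150.7, 38.0]
tool_rot: [-3.138, -0.0, 1.754]
contact_force: [-0.1, -1.4, 0.5]
gripper_width: -0.1
grasp_force: 0.0
```

Emit:
apply_moves([
  [[-0.1,0,0],[0,0,0]],
  [[-0.2,0,0],[0,0,0]],
  [[-0.25,0,0],[0,0,0]],
  [[-0.3,0,0],[0,0,0]],
  [[-0.35,0,0],[0,0,0]],
  [[-0.4,0,0],[0,0,0]],
])

```text
time: 16.8
eef_pos: [514.8, 103.9, 40.0]
tool_rot: [3.141, -0.0, 1.755]
contact_force: [1.1, 1.6, 1.4]
gripper_width: 0.2
grasp_force: 1.1
```

```bash
python3 - <<'E'
from h import *
s=read_state();print(s['time'],s['eef_pos'],s['tool_rot'],s['contact_force'],s['joints'].round(2))
b=np.load("box.npy");a=b[2];Rz=np.array([[np.cos(a),-np.sin(a)],[np.sin(a),np.cos(a)]])
print("box frame",(s['eef_pos'][:2]-b[:2])@Rz)
E
```

```text
16.8 [514.76960004 103.9428427   39.97657999] [ 3.14101420e+00 -2.20227795e-04  1.75521066e+00] [1.12617326 1.55570897 1.44725587] [ 0.71  0.42 -1.12  1.91  0.43  1.08 -0.4 ]
box frame [  1.36115884 240.93772847]
```

```bash
cat > prof.py <<'E'
from h import *
b=np.load("box.npy");a=b[2];Rz=np.array([[np.cos(a),-np.sin(a)],[np.sin(a),np.cos(a)]])
def prof(im,x,n="scene",z=85):
    ys=np.arange(100,262,3)
    px=proj(n,[[*(b[:2]+Rz@[x,y]),z] for y in ys]).astype(np.float32)
    v=cv2.remap(cv2.cvtColor(im,cv2.COLOR_BGR2GRAY),px[:,0].reshape(1,-1),px[:,1].reshape(1,-1),cv2.INTER_LINEAR)[0]
    return ys,v
if __name__=="__main__":
    import sys
    for n in("scene","top"):
        new=camera(n);cv2.imwrite(f"pics/{n}_{sys.argv[1]}.png",new);old=cv2.imread(f"pics/{n}0.png")
        for x in (80,-80):
            ys,o=prof(old,x,n);_,w=prof(new,x,n);print(n,x);print(" ".join(f"{y}:{p}/{q}" for y,p,q in zip(ys,o,w)))
E
python3 prof.py p1
```

```text
scene 80
100:71/72 103:107/110 106:176/181 109:220/224 112:232/234 115:233/235 118:233/235 121:233/235 124:233/234 127:232/235 130:234/234 133:234/234 136:234/219 139:234/177 142:235/134 145:235/97 148:234/72 151:233/64 154:234/61 157:233/54 160:234/51 163:234/54 166:233/59 169:233/63 172:232/85 175:232/116 178:232/140 181:233/184 184:233/221 187:232/232 190:232/233 193:233/234 196:233/233 199:233/234 202:233/234 205:233/234 208:233/234 211:233/234 214:232/231 217:234/213 220:232/176 223:232/158 226:233/143 229:232/106 232:232/70 235:231/58 238:208/54 241:174/56 244:156/55 247:131/55 250:92/57 253:66/58 256:58/58 259:54/57
scene -80
100:66/68 103:59/59 106:57/57 109:56/56 112:54/56 115:53/57 118:56/58 121:57/54 124:59/55 127:57/57 130:55/57 133:56/58 136:56/60 139:55/59 142:56/57 145:56/57 148:55/57 151:57/57 154:56/57 157:56/56 160:58/55 163:58/55 166:53/59 169:55/53 172:57/55 175:57/56 178:56/58 181:56/58 184:59/55 187:56/53 190:58/54 193:56/56 196:56/55 199:57/55 202:57/52 205:57/47 208:55/41 211:55/27 214:57/19 217:57/20 220:55/20 223:53/18 226:54/18 229:56/19 232:56/22 235:65/21
[... 553 characters left out ...]
0 238:38/81 241:130/80 244:129/80 247:133/66 250:64/75 253:69/76 256:73/75 259:72/76
top -80
100:134/140 103:158/164 106:181/187 109:183/190 112:182/188 115:183/189 118:180/187 121:179/186 124:182/189 127:182/189 130:182/189 133:181/186 136:180/187 139:182/188 142:182/188 145:181/188 148:181/189 151:180/193 154:182/162 157:182/70 160:181/44 163:180/50 166:180/57 169:182/58 172:182/60 175:181/63 178:180/63 181:181/65 184:181/67 187:181/68 190:181/68 193:180/69 196:180/71 199:181/73 202:181/72 205:180/73 208:179/74 211:180/74 214:181/75 217:180/75 220:179/76 223:179/76 226:182/75 229:189/76 232:149/76 235:76/75 238:63/74 241:111/74 244:133/74 247:135/74 250:108/73 253:84/73 256:85/73 259:85/71
```

The panel edge in the scene view moved from y≈250 to 229, so the drawer is sliding and contact is 15 mm ahead of the TCP. Home is at TCP y≈126.

Emit:
apply_moves([
  [[-0.1,0,0],[0,0,0]],
  [[-0.2,0,0],[0,0,0]],
  [[-0.3,0,0],[0,0,0]],
  [[-0.4,0,0],[0,0,0]],
  [[-0.5,0,0],[0,0,0]],
  [[-0.6,0,0],[0,0,0]],
  [[-0.7,0,0],[0,0,0]],
  [[-0.8,0,0],[0,0,0]],
  [[-0.86,0,0],[0,0,0]],
  [[-0.86,0,0],[0,0,0]],
])

```text
time: 18.15
eef_pos: [533.5, 0.9, 39.8]
tool_rot: [-3.141, 0.001, 1.753]
contact_force: [-0.5, -0.4, -0.2]
gripper_width: 0.3
grasp_force: 0.0
```

```bash
python3 - <<'E'
from prof import *
s=read_state();print(s['time'],s['eef_pos'],s['tool_rot'],s['contact_force'],s['joints'].round(2))
print("box frame",(s['eef_pos'][:2]-b[:2])@Rz)
E
```

```text
18.15 [533.450845     0.94640673  39.77687794] [-3.14100138e+00  1.24072067e-03  1.75335705e+00] [-0.5139939  -0.3673418  -0.17411883] [ 0.88  0.43 -1.09  1.89  0.43  1.08 -0.21]
box frame [  0.88055046 136.26192539]
```

Emit:
apply_moves([
  [[-0.02,0,0],[0,0,0]],
  [[-0.04,0,0],[0,0,0]],
  [[-0.06,0,0],[0,0,0]],
  [[-0.07,0,0],[0,0,0]],
  [[-0.08,0,0],[0,0,0]],
])

```text
time: 18.77
eef_pos: [535.1, -6.9, 39.8]
tool_rot: [-3.141, 0.0, 1.755]
contact_force: [-1.3, 1.8, 1.4]
gripper_width: -0.1
grasp_force: 1.0
```

Emit:
apply_moves([
  [[-0.01,0,0],[0,0,0]],
  [[-0.015,0,0],[0,0,0]],
  [[-0.02,0,0],[0,0,0]],
])

```text
time: 19.15
eef_pos: [535.5, -9.4, 39.8]
tool_rot: [-3.141, 0.0, 1.755]
contact_force: [-0.7, 2.1, 0.8]
gripper_width: 0.2
grasp_force: 1.0
```

Emit:
apply_moves([
  [[-0.01,0,0],[0,0,0]],
  [[-0.015,0,0],[0,0,0]],
  [[-0.015,0,0],[0,0,0]],
])

```text
time: 19.52
eef_pos: [535.9, -11.3, 39.8]
tool_rot: [-3.142, 0.0, 1.755]
contact_force: [-1.3, 1.4, 0.8]
gripper_width: -0.3
grasp_force: 0.8
```

Emit:
apply_moves([
  [[-0.01,0,0],[0,0,0]],
  [[-0.015,0,0],[0,0,0]],
  [[-0.015,0,0],[0,0,0]],
])

```text
time: 19.9
eef_pos: [536.0, -11.7, 39.8]
tool_rot: [-3.142, -0.001, 1.756]
contact_force: [-1.5, 5.2, 0.7]
gripper_width: 0.0
grasp_force: 2.5
```

```bash
python3 - <<'E'
from prof import *
s=read_state();print(s['time'],s['eef_pos'],s['contact_force'])
print("box frame",(s['eef_pos'][:2]-b[:2])@Rz)
im=camera("scene");cv2.imwrite("pics/scene_p2.png",im);o=cv2.imread("pics/scene0.png")
ys,v=prof(im,80);print(" ".join(f"{y}:{p}" for y,p in zip(ys[:22],v)))
E
```

```text
19.9 [535.99706082 -11.65210678  39.77347957] [-1.45826874  5.21960584  0.65599516]
box frame [  1.07848155 123.41021029]
100:102 103:136 106:150 109:135 112:98 115:69 118:67 121:66 124:62 127:59 130:58 133:55 136:56 139:57 142:57 145:55 148:54 151:55 154:56 157:57 160:57 163:55
```

The motion stalls as the force rises, and the panel edge in the picture has moved 137 mm, so the drawer is at its stop. I press slightly more, then back off and go up.

Emit:
apply_moves([
  [[-0.01,0,0],[0,0,0]],
  [[-0.015,0,0],[0,0,0]],
  [[-0.015,0,0],[0,0,0]],
])

```text
time: 20.32
eef_pos: [536.0, -11.7, 39.8]
tool_rot: [-3.141, -0.004, 1.757]
contact_force: [-2.9, 7.5, 1.0]
gripper_width: 0.1
grasp_force: 4.0
```

Emit:
apply_moves([
  [[0.1,0,0],[0,0,0]],
  [[0.3,0,0],[0,0,0]],
  [[0.4,0,-0.2],[0,0,0]],
  [[0.4,0,-0.6],[0,0,0]],
  [[0.4,0,-1],[0,0,0]],
  [[0.4,0,-1],[0,0,0]],
])

```text
time: 21.08
eef_pos: [530.9, 32.2, 163.4]
tool_rot: [3.135, 0.004, 1.754]
contact_force: [-0.3, -0.0, -0.2]
gripper_width: 0.1
grasp_force: 0.0
```

```bash
python3 - <<'E'
from prof import *
s=read_state();print(s['time'],s['eef_pos'],s['tool_rot'],s['joints'].round(2))
im=camera("scene");ys,v=prof(im,80);print(" ".join(f"{y}:{p}" for y,p in zip(ys[:10],v)))
q=b[:2]+Rz@[-126,0];print(q,goto([*q,160],yaw=a+np.pi/2),goto([*q,160],yaw=a))
E
```

```text
21.075 [530.9131271   32.18477538 163.44982063] [3.13451159 0.00410995 1.75384765] [ 0.97  0.27 -1.22  1.77  0.27  1.28 -0.14]
100:100 103:134 106:148 109:135 112:98 115:69 118:65 121:63 124:60 127:61
[ 433.64591728 -156.23171769] (array([-1.395, -1.069,  0.011]), array([ 0.0005,  0.0005, -0.0002])) (array([-1.395, -1.069,  0.011]), array([ 0.0008, -0.    ,  0.2498]))
```

Emit:
apply_moves([
  [[-0.3,-0.3,0],[0,0,0.028]],
  [[-0.6,-0.6,0],[0,0,0.056]],
  [[-0.8,-0.8,0],[0,0,0.084]],
  [[-1,-1,0],[0,0,0.112]],
  [[-1,-1,0],[0,0,0.14]],
  [[-1,-1,0],[0,0,0.168]],
  [[-1,-1,0],[0,0,0.196]],
  [[-1,-1,0],[0,0,0.224]],
  [[-1,-1,0],[0,0,0.25]],
  [[-1,-1,0],[0,0,0.25]],
], hand=0)

```text
time: 22.38
eef_pos: [430.7, -108.0, 158.9]
tool_rot: [3.142, 0.002, 0.185]
contact_force: [-0.3, 0.0, -0.1]
gripper_width: 85.3
grasp_force: 0.0
```

```bash
python3 - <<'E'
from prof import *
s=read_state();print(s['time'],s['eef_pos'],s['tool_rot'],s['joints'].round(2),s['gripper_width'])
q=b[:2]+Rz@[-126,0];print(goto([*q,160],yaw=a))
E
```

```text
22.375 [ 430.7001345  -107.95334183  158.87726477] [3.14154697e+00 1.69149113e-03 1.84529721e-01] [ 1.55 -0.18 -1.23  1.96 -0.18  1.25 -1.01] 85.34147276487015
(array([-0.05 ,  0.4  , -0.009]), array([0.    , 0.0003, 0.0001]))
```

Emit:
apply_moves([
  [[-0.02,0.2,0],[0,0,0]],
  [[-0.05,0.4,0],[0,0,0]],
  [[-0.05,0.4,0],[0,0,0]],
], hand=0.3)

```text
time: 22.75
eef_pos: [433.9, -157.2, 159.2]
tool_rot: [-3.139, -0.0, 0.184]
contact_force: [-0.9, 1.3, 0.7]
gripper_width: 59.7
grasp_force: 0.0
```

```bash
python3 - <<'E'
from prof import *
s=read_state();c=calibration("wrist");im=camera("wrist");cv2.imwrite("pics/w7.png",im)
print(s['time'],s['eef_pos'],s['tool_rot'],s['joints'].round(2),s['gripper_width'])
P=[list(b[:2]+Rz@[x,y])+[108.5] for x,y in [(-94,15),(-94,-15),(-140,-15),(-140,15),(-94,102),(-94,-102)]]
px=proj("wrist",P,c);print(px.round(0))
for p,col in zip(px,[(0,0,255)]*4+[(255,255,0)]*2): cv2.circle(im,tuple(int(v) for v in p),3,col,1)
cv2.imwrite("pics/w7m.png",im)
q=b[:2]+Rz@[-126,0];print(goto([*q,54],yaw=a))
E
```

```text
22.75 [ 433.9006231  -157.18590247  159.16842393] [-3.13947139e+00 -1.33010544e-04  1.83539473e-01] [ 1.62 -0.06 -1.26  1.92 -0.06  1.24 -1.02] 59.6718243587002
[[259. 178.]
 [304. 178.]
 [303. 243.]
 [260. 243.]
 [131. 179.]
 [432. 178.]]
(array([-0.005,  0.006,  0.876]), array([-0.0004,  0.    ,  0.0001]))
```

View pics/w7m.png

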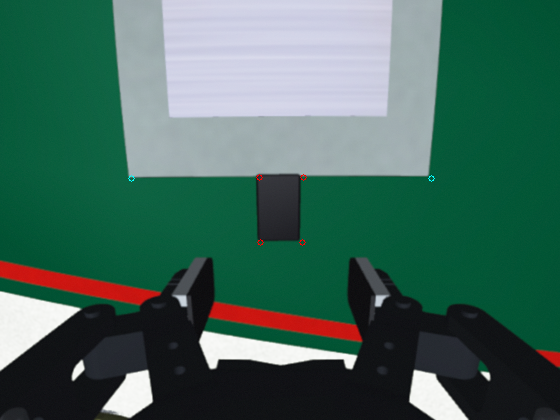

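The tongue is at (258–301, 175–241), within 3 px of the prediction (red circles), and is centred between the fingers at (213, 348). I descend so the real pads straddle it.

Emit:
apply_moves([
  [[0,0,0.2],[0,0,0]],
  [[0,0,0.4],[0,0,0]],
  [[0,0,0.6],[0,0,0]],
  [[0,0,0.75],[0,0,0]],
  [[0,0,0.84],[0,0,0]],
  [[0,0,0.88],[0,0,0]],
  [[0,0,0.88],[0,0,0]],
])

```text
time: 23.68
eef_pos: [434.8, -155.5, 54.4]
tool_rot: [3.141, -0.0, 0.185]
contact_force: [0.6, 0.3, -0.7]
gripper_width: 59.9
grasp_force: 0.0
```

Emit:
apply_moves([
  [[0,0,0],[0,0,0]],
  [[0,0,0],[0,0,0]],
  [[0,0,0],[0,0,0]],
  [[0,0,0],[0,0,0]],
  [[0,0,0],[0,0,0]],
  [[0,0,0],[0,0,0]],
], hand=1, grip_force=50)

```text
time: 24.42
eef_pos: [434.9, -155.2, 54.3]
tool_rot: [-3.141, -0.0, 0.184]
contact_force: [0.2, 3.7, 3.2]
gripper_width: 29.0
grasp_force: 51.8
```

```bash
python3 - <<'E'
from prof import *
s=read_state();print(s['time'],s['eef_pos'],s['tool_rot'],s['joints'].round(2),s['gripper_width'],s['contact_force'])
e=s['eef_pos'];bf=np.r_[(e[:2]-b[:2])@Rz,e[2]];print(bf)
# arc about the hinge: pad point assumed at tongue radius
r=90-bf[0];th=np.radians([0,5,10,15,20,25,30,35,40,45,50,55,60])
dx=r-r*np.cos(th);dz=r*np.sin(th)
for t,x,z in zip(np.degrees(th),dx,dz):print(int(t),(x/120).round(3),(-z/120).round(3))
E
```

```text
24.425 [ 434.90201394 -155.23684113   54.31429634] [-3.14123808e+00 -3.66456809e-04  1.84305013e-01] [ 1.46  0.22 -1.24  2.04  0.24  1.04 -1.29] 29.039680481814575 [0.21465402 3.66774038 3.22683503]
[-124.5830668     0.74823692   54.31429634]
0 0.0 -0.0
5 0.007 -0.156
10 0.027 -0.311
14 0.061 -0.463
20 0.108 -0.612
25 0.168 -0.756
29 0.24 -0.894
35 0.323 -1.026
40 0.418 -1.149
45 0.524 -1.264
50 0.639 -1.37
55 0.763 -1.465
59 0.894 -1.549
```

It holds the tongue at 29 mm with 52 N. Now I follow the arc.

Emit:
apply_moves([
  [[0.002,0,-0.07],[0,0,0]],
  [[0.007,0,-0.156],[0,0,0]],
  [[0.016,0,-0.235],[0,0,0]],
  [[0.027,0,-0.311],[0,0,0]],
  [[0.042,0,-0.388],[0,0,0]],
  [[0.061,0,-0.463],[0,0,0]],
  [[0.083,0,-0.538],[0,0,0]],
  [[0.108,0,-0.612],[0,0,0]],
  [[0.108,0,-0.612],[0,0,0]],
])

```text
time: 25.55
eef_pos: [448.0, -152.7, 127.9]
tool_rot: [3.141, -0.001, 0.185]
contact_force: [4.9, 2.6, -7.6]
gripper_width: 28.6
grasp_force: 50.7
```

```bash
cat > arc.py <<'E'
from prof import *
s=read_state();print(s['time'],s['tool_rot'],s['joints'].round(2),s['gripper_width'],s['grasp_force'],s['contact_force'])
e=s['eef_pos'];bf=np.r_[(e[:2]-b[:2])@Rz,e[2]-54.3+104.5];
X=90-bf[0];Z=bf[2]-104.5;print(bf,"r",np.hypot(X,Z),"theta",np.degrees(np.arctan2(Z,X)))
E
python3 arc.py
```

```text
25.55 [ 3.14131363e+00 -1.24982919e-03  1.84804362e-01] [ 1.54  0.1  -1.3   1.94  0.1   1.18 -1.18] 28.64297139239344 50.659003257751465 [ 4.87458588  2.56163023 -7.57935536]
[-111.25931774    0.81352781  178.13664403] r 214.30741545561813 theta 20.096533359547056
```

Emit:
apply_moves([
  [[0.028,0,-0.073],[0,0,0]],
  [[0.06,0,-0.144],[0,0,0]],
  [[0.095,0,-0.214],[0,0,0]],
  [[0.132,0,-0.282],[0,0,0]],
  [[0.172,0,-0.348],[0,0,0]],
  [[0.172,0,-0.348],[0,0,0]],
])

```text
time: 26.3
eef_pos: [467.7, -149.0, 169.1]
tool_rot: [-3.141, -0.0, 0.185]
contact_force: [4.0, 2.9, -8.5]
gripper_width: 28.9
grasp_force: 51.1
```

```bash
python3 arc.py
```

```text
26.3 [-3.14114007e+00 -9.88767671e-05  1.84979332e-01] [ 1.5   0.11 -1.3   1.85  0.11  1.27 -1.21] 28.90495184132082 51.129645109176636 [ 4.04899438  2.89422575 -8.47408102]
[-91.24262685   0.90748472 219.28675797] r 214.5341222109808 theta 32.3473895679245
```

Emit:
apply_moves([
  [[0.06,0,-0.09],[0,0,0]],
  [[0.138,0,-0.189],[0,0,0]],
  [[0.19,0,-0.248],[0,0,0]],
  [[0.244,0,-0.304],[0,0,0]],
  [[0.3,0,-0.358],[0,0,0]],
  [[0.359,0,-0.41],[0,0,0]],
  [[0.42,0,-0.459],[0,0,0]],
  [[0.483,0,-0.505],[0,0,0]],
  [[0.483,0,-0.505],[0,0,0]],
])

```text
time: 27.42
eef_pos: [524.8, -138.0, 230.1]
tool_rot: [-3.14, 0.001, 0.185]
contact_force: [-0.9, 4.4, -6.5]
gripper_width: 28.8
grasp_force: 51.2
```

```bash
python3 arc.py
```

```text
27.425 [-3.13989894e+00  8.19792024e-04  1.84678190e-01] [ 1.29  0.26 -1.25  1.64  0.25  1.42 -1.37] 28.77715105147405 51.19885325431824 [-0.94258482  4.37490526 -6.46681213]
[-33.10046976   1.20591256 280.32407457] r 214.6341791354109 theta 55.00281485782091
```

Emit:
apply_moves([
  [[0.03,0,-0.02],[0,0,0]],
  [[0.065,0,-0.043],[0,0,0]],
  [[0.1,0,-0.065],[0,0,0]],
  [[0.131,0,-0.084],[0,0,0]],
  [[0.131,0,-0.084],[0,0,0]],
  [[0.131,0,-0.084],[0,0,0]],
  [[0.131,0,-0.084],[0,0,0]],
])

```text
time: 28.3
eef_pos: [539.0, -135.3, 239.4]
tool_rot: [-3.14, 0.003, 0.184]
contact_force: [-2.1, 6.1, -7.9]
gripper_width: 29.2
grasp_force: 50.9
```

```bash
python3 arc.py; python3 - <<'E'
from prof import *
im=camera("scene");cv2.imwrite("pics/s9.png",im);o=cv2.imread("pics/scene0.png");wr=camera("wrist");cv2.imwrite("pics/w9.png",wr);tp=camera("top");cv2.imwrite("pics/t9.png",tp);
def P(u,y,w,th): # u along cover from hinge, w normal offset
    t=np.radians(th);x=90-u*np.cos(t)+w*np.sin(t);z=104.5+u*np.sin(t)+w*np.cos(t)
    return [*(b[:2]+Rz@[x,y]),z]
# profile across the free edge, along cover plane, in each camera, for candidate angle: edge should sit at u=184
for n,I in(("scene",im),("top",tp)):
  g=cv2.cvtColor(I,cv2.COLOR_BGR2GRAY).astype(np.float32)
  for y in (-80,-60,60,80):
    for th in (56,60,64):
      us=np.arange(150,212,4);p=proj(n,[P(u,y,0,th) for u in us]).astype(np.float32)
      v=cv2.remap(g,p[:,0].reshape(1,-1),p[:,1].reshape(1,-1),1)[0];print(n,y,th,p[0].round(0),p[-1].round(0),v.round(0).astype(int))
h=cv2.cvtColor(im,cv2.COLOR_BGR2HSV);g=cv2.inRange(h,(35,100,90),(52,255,255));n,l,st,ce=cv2.connectedComponentsWithStats(g);print("green blobs",[(s_[4],c_.round(0)) for s_,c_ in zip(st[1:],ce[1:]) if s_[4]>25])
E
```

```text
28.3 [-3.13985844e+00  2.94395190e-03  1.84466169e-01] [ 1.23  0.3  -1.23  1.6   0.28  1.45 -1.41] 29.231396771907594 50.851871967315674 [-2.09007014  6.06015406 -7.91097394]
[-18.62979755   1.26357976 289.63202292] r 214.64924604215827 theta 59.5968954051728
scene -80 56 [233. 170.] [236. 151.] [124 126 126 126 126 126 126 132  86  87  87  75  69 136 238 242]
scene -80 60 [232. 170.] [234. 151.] [124 124 126 126 127 124 123 123  93  83  90  84  66  79 183 241]
scene -80 64 [231. 171.] [232. 152.] [125 124 125 125 126 126 125 124 122  96  84  90  85  71  77 171]
scene -60 56 [239. 171.] [242. 152.] [123 123 123 121 122 125 127 135  95  85  80  63  96 206 242 243]
scene -60 60 [238. 171.] [240. 152.] [124 124 124 122 123 122 123 130 106  88  85  72  59 131 235 242]
scene -60 64 [237. 172.] [239. 153.] [124 124 121 122 124 122 124 125 124  95  89  85  72  71 138 239]
scene 60 56 [276. 178.] [279. 159.] [122 122 122 122 121 122 122 127  84 176 240 242 242 241 243 242]
scene 60 60 [275. 179.] [278. 159.] [123 122 122 125 121 121 120 123 101 110 230 242 243 241 242 243]
scene 60 64 [274. 
[... 819 characters left out ...]
-60 64 [320. 196.] [325. 201.] [86 87 86 87 87 88 88 87 87 87 87 87 87 87 87 87]
top 60 56 [277. 212.] [280. 221.] [ 82  94 111 112 103  92  88  92  98 115 131 142 136 131 127 128]
top 60 60 [277. 208.] [279. 216.] [88 88 87 82 78 72 67 74 81 82 73 59 45 43 44 46]
top 60 64 [276. 204.] [279. 210.] [102 104 102  97  89  86  86  77  67  55  50  52  56  63  67  68]
top 80 56 [270. 213.] [273. 222.] [104 122 123 113 132 156 182 191 186 184 184 182 183 184 184 184]
top 80 60 [269. 210.] [272. 217.] [ 90  90  90  90  89  88  92  94 110 126 120 113 134 155 175 192]
top 80 64 [269. 206.] [271. 212.] [88 89 90 91 90 90 90 90 90 89 90 90 90 90 89 89]
green blobs [(np.int32(1029), array([110., 222.]))]
```

Emit:
apply_moves([
  [[0.01,0,-0.006],[0,0,0]],
  [[0.01,0,-0.006],[0,0,0]],
  [[0.01,0,-0.006],[0,0,0]],
  [[0.01,0,-0.006],[0,0,0]],
])

```text
time: 28.95
eef_pos: [540.2, -135.1, 240.2]
tool_rot: [-3.14, 0.003, 0.184]
contact_force: [-0.7, 5.2, -9.4]
gripper_width: 29.2
grasp_force: 50.9
```

```bash
python3 arc.py; python3 - <<'E'
from prof import *
for n in("wrist","top"):
  c=calibration(n);im=camera(n);h=cv2.cvtColor(im,cv2.COLOR_BGR2HSV);g=cv2.inRange(h,(35,110,70),(52,255,255));k,l,st,ce=cv2.connectedComponentsWithStats(g)
  for s_,p in zip(st[1:],ce[1:]):
    if s_[4]>12: print(n,s_,p.round(0),"box",((atz(n,[p],18,c)[0,:2]-b[:2])@Rz).round(0))
  print(n,"module expected",proj(n,[[*(b[:2]+Rz@[1,33]),18]],c).round(0))
im=camera("scene");ys,v=prof(im,80);print(" ".join(f"{y}:{p}" for y,p in zip(ys[:10],v)))
E
```

```text
28.95 [-3.13989476e+00  2.76439524e-03  1.84228809e-01] [ 1.23  0.3  -1.23  1.59  0.29  1.45 -1.41] 29.234540112336717 50.874584913253784 [-0.73358195  5.19228606 -9.4365182 ]
[-17.3776066    1.22819657 290.35907665] r 214.64749421325186 theta 59.98339783192876
wrist module expected [[255. 166.]]
top [390 129  32  30 566] [407. 144.] box [ 187. -424.]
top [421 135  31  30 549] [436. 150.] box [ 146. -518.]
top [451 141  31  30 531] [467. 156.] box [ 106. -614.]
top [277 215  17  21 111] [284. 226.] box [-7. 35.]
top module expected [[284. 224.]]
100:102 103:134 106:151 109:135 112:97 115:67 118:65 121:64 124:60 127:60
```

The top camera sees the module at box (-7, 35), inside the closed drawer. The panel is still home, and the cover is held at 60°. I hand in.

```bash
python3 -c "
from station import *
print(close_job())"
```

```text
the job is handed in; nothing more can be done
None
```

The module is flat, heat sink up, in the drawer, the drawer is pushed fully home, and the arm is holding the cover open at 60.0° by my measurement; I handed the job in at about 29 s, with no verdict returned.

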